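Lay the chromatography columns in their rests

ROBOT

A 7-joint arm with a two-finger parallel gripper is mounted at the origin on a cart in front of the work surface, level with it; the furniture and walls round the work are solid. World frame = base frame: x ahead of the robot, y to its left, z up, the work surface at z = 0. Lengths are in mm, angles in rad, forces in N, time in s.
With the tool pointing down it reaches from about 425 to 875 mm from the base axis. Payload 9.9 kg.
Tool frame: the origin (TCP) lies at the very end of the fingers, on their centre line; the grasp point (between the pads) lies behind it (manip.pinch_z is the z of the grasp point in the tool frame, in mm); z points along the fingers, y is the line along which they close (so a half turn about z gives the same grasp; the last joint's range is limited). The gripper opens to 85 mm and grips with 20 to 120 N. Pads are 22 mm wide; open, the fingers measure 114 mm over their backs; the gripper's body (76 mm by 85 mm) begins 54 mm behind the grasp point. The pads swing forward as they close: fully open they stand 13 mm farther back than shut.
Start: joints at [1.212, 0.576, 0.025, 1.437, -0.015, 1.129, -0.057], TCP at [183.169, -649.676, 231.289] pointing down, gripper open.
Joint ranges: [-2.76, 2.76], [-0.34, 2.15], [-1.52, 1.57], [0.19, 2.46], [-1.09, 4.23], [0.17, 1.99], [-2.82, 2.82]. Speed limits (rad/s): [2.22, 2.22, 3.01, 3.01, 3.14, 3.14, 3.14].

INTERFACE

Orientations are given as a unit quaternion [w, x, y, z].
In Python, from plant import manip gives the robot as it stands.
- The arm moves only by the tool send_rows, never from a script. Its argument "commands" is a list of rows, each a list of 2 entries, a list of its own where there are three numbers: the shift along the tool's x, y, z in m, then the turn about the tool's z in degrees. In form: [[[dx, dy, dz], turn], ...]. A call has 1 to 10 rows; each row is the pose to reach, as a shift and turn from the pose commanded when the call began, along the tool's axes at that moment; what a row does not reach only later rows make up. A row lasts 1/12 s, in which the tool goes at most 41.7 mm and 7.16 degrees, less where a joint would pass 70% of its speed; a pose out of reach is approached as far as the arm can. A call with a gripper value outside its range is refused whole. "gripper" is the opening, from 0 (shut) to 1 (fully open), set as the call begins (left out, the last holds). The fingers move at their own pace and stop on an object; "newtons" is the grip in N (left out, the last holds). Time passes only in rows, so rows that repeat a pose let the fingers close. It gives the time, the measured TCP pose, the force, the opening and the grip force at its end, in the units of the state.
- manip.get_state(): the state, without advancing time (a new reading comes with each control period).
- manip.snapshot(name): name is "side" or "top"; returns a dict with "color" (420x560x3 uint8, red, green, blue), "fx", "fy", "cx", "cy" (pixels), "xyz" and "attitude" of the camera in the world. Camera axes: x right, y up, looking along -z (the intrinsics and any distortion apply to the point x, -y, -z); pixel columns grow to the right and rows downward; lengths in mm; the calibration is good to about 2 mm. A picture is of the moment at which its call begins. There is no depth.
- manip.finish_job(): hands the job in; it is judged then, once.
Trained networks look in a picture, given as the dict that the camera call returned (one of the last four; its "shot" number tells which), for a name from the list of things; names that differ only in an ending like _2 or _b are one class to them, and where a whole thing is asked for, a point or a joint stands for the part that bears it (a point fixed in the world has none). Each returns a list of dicts, best first, with "p" (0 to 1); they miss things now and then, are a little off and sometimes report something else, mostly with a low value. They report only what shows in the picture. A call takes as long as a camera call. They do not tell look-alikes from the thing itself.
- manip.look_for(picture, thing): "xyz" ([x, y, z] in mm, in world coordinates, good to about 4 mm: the middle of the surface that is visible of it).
- manip.trace(picture, thing): "region" (420x560 bool, what is visible of it).
- manip.landmark_of(picture, thing): "xyz" ([x, y, z] in mm, in world coordinates, good to about 4 mm: a listed point, or the origin of a listed thing).
The state is a dict: "time": time; "joint_pos": joint angles; "dq": joint speeds; "tau": joint torques, N m; "position": TCP position; "ee_rot": TCP orientation; "contact_force": force on the tool from outside, world axes, zero at the start; "moment": the same for the moment, N m; "gripper_width": finger opening in mm; "gripper_force": force on a finger pad.
Only numpy, scipy, OpenCV 4.12 (cv2) and the standard library are available. Lean on these libraries where they do the work, as an engineer would, in place of code of your own. Each camera call takes 0.05 s, during which the arm holds its last target. There are 200 camera calls.

TASK

Lay each of the four steel columns from the bench into the rest made for it: the tube lies in both V notches, with one end fitting just outside each post. The three thin columns match their rests by length, the stout one belongs in the rest with the wide notches; leave all four lying level and at rest, and do not shift or upset the beaker and the wash bottle beside the work.

Things in the scene. Friction and masses are not known exactly. Their poses are not given: they have to be found in the camera images.
- column_long_mid (a point): the longest thin steel column, loose, on the bench at first: 194 mm long overall, tube 10 mm across, 150 mm between its two hexagonal end fittings (18 mm across flats), blank white label round the middle, 170 g. This point: middle of the tube, on its axis (9 mm above the bench at first); x along the column, either end alike. Grasp the tube across its middle, from above.
- column_medium_mid (a point): the middle-length thin steel column, loose, on the bench at first: 160 mm long overall, tube 10 mm across, 116 mm between its two hexagonal end fittings (18 mm across flats), blank white label round the middle, 130 g. This point: middle of the tube, on its axis (9 mm above the bench at first); x along the column, either end alike. Grasp the tube across its middle, from above.
- column_short_mid (a point): the shortest thin steel column, loose, on the bench at first: 124 mm long overall, tube 10 mm across, 80 mm between its two hexagonal end fittings (18 mm across flats), blank white label round the middle, 90 g. This point: middle of the tube, on its axis (9 mm above the bench at first); x along the column, either end alike. Grasp the tube across its middle, from above.
- column_stout_mid (a point): the stout steel column, loose, on the bench at first: 144 mm long overall, tube 25 mm across, 88 mm between its two hexagonal end fittings (36 mm across flats), blank white label round the middle, 400 g. This point: middle of the tube, on its axis (18 mm above the bench at first); x along the column, either end alike. Grasp the tube across its middle, from above.
- rest_long: rest for the longest thin column, fixed: dark grey base bar 152 x 34 x 9 mm, two posts 10 mm thick with V notches (20 mm wide, post tops 30 mm high, notch bottoms 21 mm). Posts 134 mm apart over their outer faces: the end fittings go outside them with 8 mm play either way. Heights from its underside, which lies on a 3 mm mat. Origin: centre of the underside; x along the bar. Seated, the column lies along x, axis 28 mm up.
- rest_medium: rest for the middle-length thin column, fixed: dark grey base bar 118 x 34 x 9 mm, two posts 10 mm thick with V notches (20 mm wide, post tops 30 mm high, notch bottoms 21 mm). Posts 100 mm apart over their outer faces: the end fittings go outside them with 8 mm play either way. Heights from its underside, which lies on a 3 mm mat. Origin: centre of the underside; x along the bar. Seated, the column lies along x, axis 28 mm up.
- rest_short: rest for the shortest thin column, fixed: dark grey base bar 82 x 34 x 9 mm, two posts 10 mm thick with V notches (20 mm wide, post tops 30 mm high, notch bottoms 21 mm). Posts 64 mm apart over their outer faces: the end fittings go outside them with 8 mm play either way. Heights from its underside, which lies on a 3 mm mat. Origin: centre of the underside; x along the bar. Seated, the column lies along x, axis 28 mm up.
- rest_stout: rest for the stout column, fixed: dark grey base bar 90 x 54 x 9 mm, two posts 10 mm thick with V notches (40 mm wide, post tops 37 mm high, notch bottoms 21 mm). Posts 72 mm apart over their outer faces: the end fittings go outside them with 8 mm play either way. Heights from its underside, which lies on a 3 mm mat. Origin: centre of the underside; x along the bar. Seated, the column lies along x, axis 37 mm up.
- beaker: a bystander: an empty glass beaker, 54 mm across and 69 mm high, standing loose at the left; origin at the centre of its underside
- wash_bottle: a bystander: a white plastic wash bottle with a blue cap and bent spout, 63 mm across and 194 mm high, standing loose at the right; origin at its underside
There are look-alikes about, which are no part of the job. What is shaped like the part that bears column_stout_mid but blue is not meant.

How it is judged:
By the outcome, as a careful person would: the job done as asked, in the order asked, and still so for the second after the job is handed in, with the robot touching nothing.
It also fails if it takes over 115 s, if anything falls off the work surface, if the arm or the gripper's body presses on something with over 40 N, if the wrist force passes 120 N, or if a joint passes its speed limit or range.

## Working session

There is one attempt and no reset: what is moved stays moved. The work goes in short steps, Python scripts to look and compute and a tool call to move; the robot and the scene stay as the last step left them, time stands still between calls to the robot, and variables do not carry over. Pictures are saved under pics/ and viewed, at most 14 in all, crops included, and the job is handed in when it is done.

Besides the shell and the picture viewer there is one more tool, called in YAML: its name, and indented under it one key for each argument. send_rows: Moves the arm, as the interface text tells. Its arguments: {"type":"object","properties":{"commands":{"type":"array"},"gripper":{"type":"number"},"newtons":{"type":"number"}},"required":["commands"]}

```bash
ls; mkdir -p pics
python3 - <<'E'
from plant import manip
import cv2
s=manip.get_state(); print({k:(v if not hasattr(v,'round') else v) for k,v in s.items()}, manip.pinch_z)
for n in("top","side"):
    p=manip.snapshot(n); cv2.imwrite(f"pics/{n}0.png",p["color"][:,:,::-1])
    print(n,{k:v for k,v in p.items() if k!="color"})
    for t in["column_long_mid","column_medium_mid","column_short_mid","column_stout_mid","rest_long","rest_medium","rest_short","rest_stout","beaker","wash_bottle"]:
        print(t,[(round(d["p"],2),[round(float(v)) for v in d["xyz"]]) for d in manip.landmark_of(p,t)])
E
```

```text
pics
{'time': 0.0, 'joint_pos': array([ 1.2122024 ,  0.57652283,  0.02482748,  1.43793821, -0.01500984,
        1.12901434, -0.0565108 ]), 'dq': array([-0.00011739, -0.00049306,  0.0004546 ,  0.00061675,  0.00203851,
        0.00089717, -0.00162527]), 'tau': array([-1.44589947e-03, -7.65766382e+01,  2.24984765e+00, -2.85969454e+01,
        1.52094924e-02,  1.26438180e-02,  5.18321087e-05]), 'position': array([ 183.04792582, -649.21304771,  230.43787718]), 'ee_rot': array([-8.35671740e-04,  9.90573286e-01,  1.36981178e-01, -1.51395765e-04]), 'contact_force': array([0.09288137, 0.06472314, 0.25470556]), 'moment': array([ 0.00772318, -0.06022711,  0.00878265]), 'gripper_force': 0.0, 'gripper_width': 85.40941872901841} -18.700000000000003
top {'fx': 420.0665415592739, 'fy': 420.0665415592739, 'cx': 278.9793610457206, 'cy': 207.98760095260508, 'xyz': array([ 352.52499195,   40.34564212, 1473.3690997 ]), 'attitude': array([-0.70026616, -0.05066926,  0.03311545,  0.71131097]), 'shot': 1}
column_long_mid [(0.52, [452, -333, 14])]
column_medium_mid [(0.71, [431, 321, 8])]
column_short_mid [(0
[... 332 characters left out ...]
0.66, [428, 468, 3])]
wash_bottle [(0.96, [600, -484, -2])]
side {'fx': 433.77316332794993, 'fy': 433.77316332794993, 'cx': 275.31269575455184, 'cy': 208.94386010424324, 'xyz': array([ -160.38325559, -1329.87241854,   707.72304617]), 'attitude': array([ 0.81305362,  0.53587439, -0.12817359, -0.18802654]), 'shot': 2}
column_long_mid [(0.42, [452, -335, 9])]
column_medium_mid [(0.37, [439, 315, 5])]
column_short_mid []
column_stout_mid [(0.52, [433, 105, 18]), (0.51, [395, 613, 15])]
rest_long [(0.55, [620, 91, 4])]
rest_medium [(0.73, [608, -73, 3]), (0.54, [609, -243, -2])]
rest_short [(0.58, [610, -243, -3])]
rest_stout []
beaker [(0.76, [428, 461, -1])]
wash_bottle [(0.68, [597, -484, 2])]
```

Run:
```python
import cv2
a=cv2.imread("pics/top0.png");cv2.imwrite("pics/top0b.png",cv2.resize(a,(800,600),interpolation=cv2.INTER_CUBIC))
```

```text
(no output)
```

View pics/top0b.png

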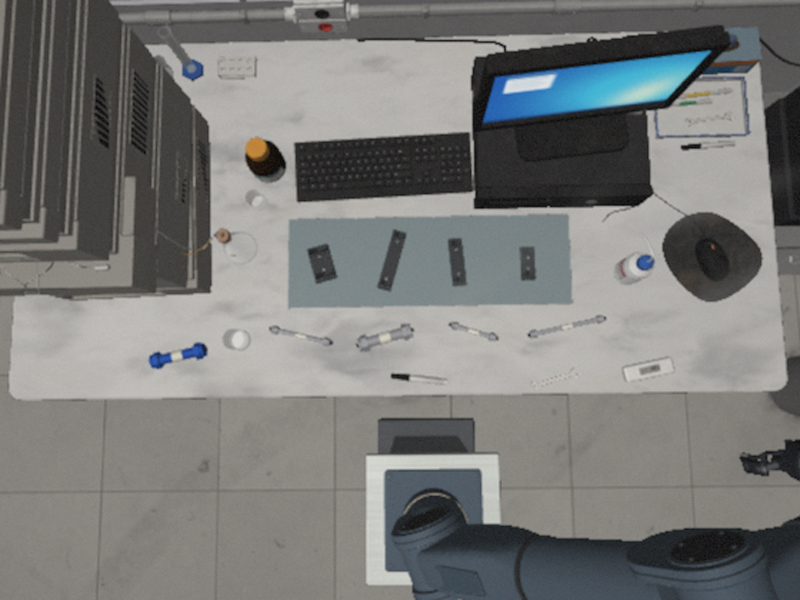

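View pics/side0.png

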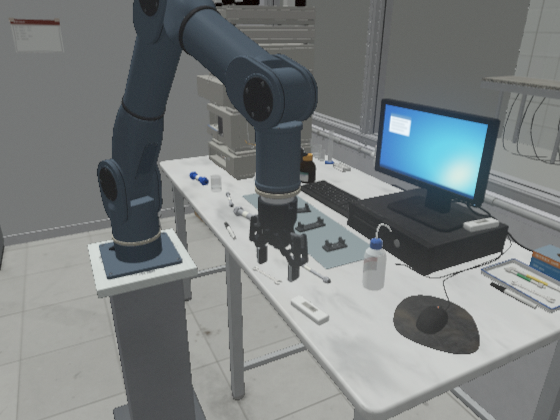

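The top view (800x600) shows these candidates:
- **Thin columns:** medium (300,335), short (473,330) and long (567,326).
- **Stout columns:** grey (385,337) is the one I want. Blue (178,355) is the look-alike.
- **Rests on the mat:** stout (321,263), long (392,260), medium (457,262) and short (528,263).
- **Other items:** the beaker is at (237,338) and the wash bottle at (636,266). The pens, pipette and white strip are clutter.

Next I'll fit the poses from the traces.

```bash
cat > fit.py <<'E'
import numpy as np, cv2
from scipy.optimize import minimize
from scipy.spatial.transform import Rotation as R
def project(p,X):
    w,x,y,z=p["attitude"]; q=(np.atleast_2d(X)-p["xyz"])@R.from_quat([x,y,z,w]).as_matrix()
    return np.c_[p["cx"]+p["fx"]*q[:,0]/-q[:,2], p["cy"]-p["fy"]*q[:,1]/-q[:,2]]
def box(x0,x1,w,z0,z1): return np.array([[x,y,z] for x in(x0,x1) for y in(-w/2,w/2) for z in(z0,z1)],float)
def cyl(x0,x1,d,zc): 
    a=np.arange(12)*np.pi/6; return np.array([[x,d/2*np.cos(t),zc+d/2*np.sin(t)] for x in(x0,x1) for t in a])
def column(L,t,gap,hexf,zc): return [cyl(-gap/2-1,gap/2+1,t,zc),cyl(-L/2,-gap/2,hexf*1.07,zc),cyl(gap/2,L/2,hexf*1.07,zc)]
def rest(L,w,outer,top,z=3): return [box(-L/2,L/2,w,z,z+9)]+[box(s*outer/2-s*10 if s>0 else -outer/2,outer/2 if s>0 else -outer/2+10,w,z,z+top) for s in(1,-1)]
M={"column_long_mid":(column(194,10,150,18,9),(452,-333,-.2)),"column_medium_mid":(column(160,10,116,18,9),(431,321,.2)),
"column_short_mid":(column(124,10,80,18,9),(442,-107,.2)),"column_stout_mid":(column(144,25,88,36,18),(431,111,-.2)),
"rest_long":(rest(152,34,134,30),(621,88,-.2)),"rest_medium":(rest(118,34,100,30),(610,-68,.1)),
"rest_short":(rest(82,34,64,30),(610,-240,0)),"rest_stout":(rest(90,54,72,37),(618,262,.2))}
S=8
def render(p,parts,v):
    m=np.zeros((420*S//2,560*S//2),np.uint8)  # S/2 supersample
    c,s=np.cos(v[2]),np.sin(v[2]); A=np.array([[c,s,0],[-s,c,0],[0,0,1]])
    for P in parts:
        u=(project(p,P@A+[v[0],v[1],0])+.5)*(S/2)-.5
        h=cv2.convexHull(u.astype(np.float32)); cv2.fillConvexPoly(m,np.round(h*16).astype(np.int32),255,shift=4)
    return cv2.resize(m,(560,420),interpolation=cv2.INTER_AREA)/255.
def iou(p,mask,parts,v):
    r=render(p,parts,v); return np.minimum(r,mask).sum()/np.maximum(r,mask).sum()
def fit(p,mask,parts,v0,colm):
    best=None
    for da in ([-.2,.0,.2]+([1.57] if colm is None else [])):
        s=np.array([[0,0,0],[8,0,0],[0,8,0],[0,0,.12]])+np.array(v0)+[0,0,da]
        o=minimize(lambda v:-iou(p,mask,parts,v),s[0],method="Nelder-Mead",options=dict(initial_simplex=s,xatol=.05,fatol=1e-5))
        if best is None or o.fun<best.fun: best=o
    return best.x,-best.fun
E
cat > meas.py <<'E'
from fit import *
from plant import manip
import sys
def run(names,cams=("top","side"),init=None):
  for n in cams:
    p=manip.snapshot(n); vis=p["color"][:,:,::-1].copy()
    for t in names:
        parts,v0=M[t]; best=None
        zc=np.vstack(parts)[:,2].mean(); u0=project(p,[v0[0],v0[1],zc])[0]
        c=[]
        for d in manip.trace(p,t):
            m=np.asarray(d["region"]); ys,xs=np.nonzero(m)
            if len(xs) and np.hypot(xs.mean()-u0[0],ys.mean()-u0[1])<12: c.append((d["p"],m))
        if not c: print(n,t,"none"); continue
        pr,m=max(c,key=lambda k:k[0])
        v,q=fit(p,m.astype(float),parts,v0,t)
        # local orientation about x of world
        print(n,t,"p%.2f"%pr,"px",int(m.sum()),np.round(v[:2],1),"ang deg %.1f"%np.degrees(v[2]),"iou %.2f"%q)
        r=(render(p,parts,v)>.5).astype(np.uint8); cs,_=cv2.findContours(r,0,2); cv2.drawContours(vis,cs,-1,(0,0,255),1)
        if n=="top": np.save(f"pics/{t}_mask.npy",m)
    cv2.imwrite(f"pics/fit_{n}.png",vis)
E
sed -i 's/(452,-333,-.2)/(452,-333,1.4)/;' fit.py
python3 - <<'E'
import fit,numpy as np
# world y runs left in image: columns lie along y (angle ~ 90deg), rests along x
g=dict(column_long_mid=1.75,column_medium_mid=1.35,column_short_mid=1.35,column_stout_mid=1.75,rest_long=-.3,rest_medium=.1,rest_short=0,rest_stout=.2)
for k,a in g.items():
    P,v=fit.M[k]; fit.M[k]=(P,(v[0],v[1],a))
import meas; meas.run(list(g))
import cv2
a=cv2.imread("pics/fit_top.png")[140:265,170:440]; cv2.imwrite("pics/fit_top_z.png",cv2.resize(a,(800,370),interpolation=cv2.INTER_CUBIC))
E
```

```text
top column_long_mid p0.72 px 224 [ 452.3 -329.2] ang deg 101.9 iou 0.80
top column_medium_mid p0.68 px 167 [439.6 320. ] ang deg 76.4 iou 0.78
top column_short_mid p0.55 px 128 [ 443.9 -101.8] ang deg 73.0 iou 0.71
top column_stout_mid p0.72 px 330 [431.  112.9] ang deg 104.5 iou 0.82
top rest_long p0.81 px 459 [624.4  92.7] ang deg -17.0 iou 0.90
top rest_medium p0.54 px 326 [616.  -67.8] ang deg 5.1 iou 0.90
top rest_short p0.80 px 217 [ 608.1 -241.2] ang deg -2.2 iou 0.86
top rest_stout p0.96 px 369 [617.6 269. ] ang deg 16.8 iou 0.88
side column_long_mid none
side column_medium_mid p0.54 px 8 [447.5 335.7] ang deg 69.5 iou 0.13
side column_short_mid none
side column_stout_mid none
side rest_long none
side rest_medium p0.67 px 219 [617.4 -64.5] ang deg 5.8 iou 0.85
side rest_short p0.62 px 175 [ 611.5 -236.6] ang deg -5.4 iou 0.73
side rest_stout none
```

View pics/fit_top_z.png

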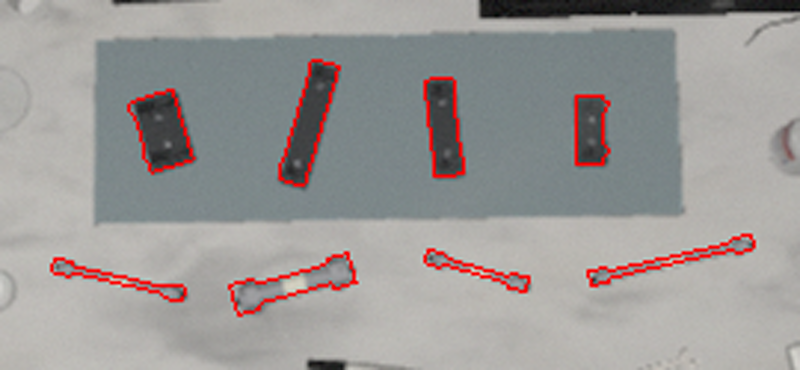

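The outlines fit the four grey columns and the four dark rests, and the blue stout is left out. I'll refine the rests from their dark colour and plan the first move.

```bash
cat > plan.py <<'E'
import sys, numpy as np
from plant import manip
# usage: plan.py x y z phi_deg (tool x axis heading in world)
s=manip.get_state(); w,a,b,c=s["ee_rot"]; p=s["position"]
phi=np.degrees(np.arctan2(2*(a*b+w*c),1-2*(b*b+c*c)))
print("t %.1f"%s["time"],"pos",p.round(1),"phi %.1f"%phi,"tilt",np.round([2*(a*c+w*b),2*(b*c-w*a)],3),"w %.1f gf %.1f"%(s["gripper_width"],s["gripper_force"]),"F",s["contact_force"].round(1),"q7 %.2f"%s["joint_pos"][6])
if len(sys.argv)>4:
    T=np.array([float(v) for v in sys.argv[1:5]]); d=T[:3]-p; f=np.radians(phi)
    print("shift m",np.round([d[0]*np.cos(f)+d[1]*np.sin(f), d[0]*np.sin(f)-d[1]*np.cos(f), -d[2]],0)/1000,"turn %.1f"%((phi-T[3]+180)%360-180))
E
python3 - <<'E'
import fit,numpy as np,cv2
from fit import *
from plant import manip
p=manip.snapshot("top"); g=cv2.cvtColor(p["color"],cv2.COLOR_RGB2GRAY).astype(float)
for t,v0 in dict(rest_long=(624.4,92.7,-.297),rest_medium=(616,-67.8,.089),rest_short=(608.1,-241.2,-.04),rest_stout=(617.6,269,.293)).items():
    m=np.load(f"pics/{t}_mask.npy").astype(np.uint8)
    near=cv2.dilate(m,np.ones((9,9)))>0; ring=near&(cv2.dilate(m,np.ones((5,5)))==0)
    bg=np.median(g[ring]); fg=np.median(g[cv2.erode(m,np.ones((3,3)))>0])
    al=np.where(near,np.clip((bg-g)/(bg-fg),0,1),0)
    al[al<.15]=0
    v,q=fit.fit(p,al,M[t][0],v0,t); print(t,bg,fg,v[:2].round(1),"%.1f"%np.degrees(v[2]),"%.2f"%q)
E
python3 plan.py 452 -329 120 101.9
```

```text
t 2.0 pos [ 183.2 -649.7  231.3] phi 15.7 tilt [-0.  0.] w 85.5 gf 0.0 F [-0.1 -0.1 -0.2] q7 -0.06
shift m [ 0.346 -0.236  0.111] turn -86.2Traceback (most recent call last):
  File "<stdin>", line 11, in <module>
AttributeError: 'function' object has no attribute 'fit'
```

send_rows:
  commands:
    - [[0.015,-0.01,0],-4]
    - [[0.04,-0.027,0],-10]
    - [[0.07,-0.048,0],-17]
    - [[0.1,-0.068,0],-24]
    - [[0.13,-0.089,0.01],-31]
    - [[0.16,-0.109,0.02],-38]
    - [[0.19,-0.13,0.03],-45]
    - [[0.22,-0.15,0.04],-52]
    - [[0.25,-0.17,0.05],-59]
    - [[0.28,-0.191,0.06],-66]
  gripper: 1
  newtons: 40

```text
time: 2.88
position: [401.8, -388.7, 171.2]
ee_rot: [0.0, 0.754, 0.656, 0.0]
contact_force: [0.2, -0.8, -0.9]
gripper_width: 85.3
gripper_force: 0.0
```

```bash
python3 - <<'E'
import fit as F,numpy as np,cv2
from plant import manip
p=manip.snapshot("top"); g=cv2.cvtColor(p["color"],cv2.COLOR_RGB2GRAY).astype(float)
for t,v0 in dict(rest_long=(624.4,92.7,-.297),rest_medium=(616,-67.8,.089),rest_short=(608.1,-241.2,-.04),rest_stout=(617.6,269,.293)).items():
    m=np.load(f"pics/{t}_mask.npy").astype(np.uint8)
    near=cv2.dilate(m,np.ones((9,9)))>0; ring=near&(cv2.dilate(m,np.ones((5,5)))==0)
    bg=np.median(g[ring]); fg=np.median(g[cv2.erode(m,np.ones((3,3)))>0])
    al=np.where(near,np.clip((bg-g)/(bg-fg),0,1),0)
    al[al<.15]=0
    v,q=F.fit(p,al,F.M[t][0],v0,t); print(t,bg,fg,v[:2].round(1),"%.1f"%np.degrees(v[2]),"%.2f"%q)
E
python3 plan.py 452 -329 80 101.9
```

```text
rest_long 135.0 67.0 [620.8  92. ] -15.9 0.91
rest_medium 135.0 66.0 [614.6 -68.4] 4.7 0.88
rest_short 134.0 73.0 [ 607.1 -242. ] 1.1 0.87
rest_stout 136.0 65.0 [616.3 265.5] 15.7 0.90
t 2.9 pos [ 407.1 -380.9  169.7] phi 83.1 tilt [0.003 0.005] w 85.4 gf 0.0 F [ 4.1  6.5 -0.7] q7 0.36
shift m [0.057 0.038 0.09 ] turn -18.8
```

send_rows:
  commands:
    - [[0.02,0.012,0.02],-5]
    - [[0.04,0.024,0.045],-11]
    - [[0.055,0.034,0.07],-16]
    - [[0.064,0.04,0.085],-19]
    - [[0.068,0.042,0.091],-20]
    - [[0.068,0.042,0.091],-20]
    - [[0.068,0.042,0.091],-20]
    - [[0.068,0.042,0.091],-20]

```text
time: 3.6
position: [451.9, -330.1, 81.4]
ee_rot: [0.001, 0.632, 0.775, -0.0]
contact_force: [-0.5, 0.1, -0.4]
gripper_width: 85.6
gripper_force: 0.0
```

```bash
python3 plan.py 452 -329 3 101.9
python3 - <<'E'
from plant import manip
import cv2
p=manip.snapshot("side"); q=manip.snapshot("top")
a=cv2.resize(p["color"][150:300,230:390],(400,375)); b=cv2.resize(q["color"][180:280,330:437],(400,375))
cv2.imwrite("pics/g1.png",cv2.hconcat([a,b])[:,:,::-1])
E
```

```text
t 3.6 pos [ 451.9 -330.1   81.4] phi 101.6 tilt [ 0.001 -0.001] w 85.6 gf 0.0 F [-0.5  0.1 -0.4] q7 0.43
shift m [0.001 0.    0.078] turn -0.3
```

View pics/g1.png

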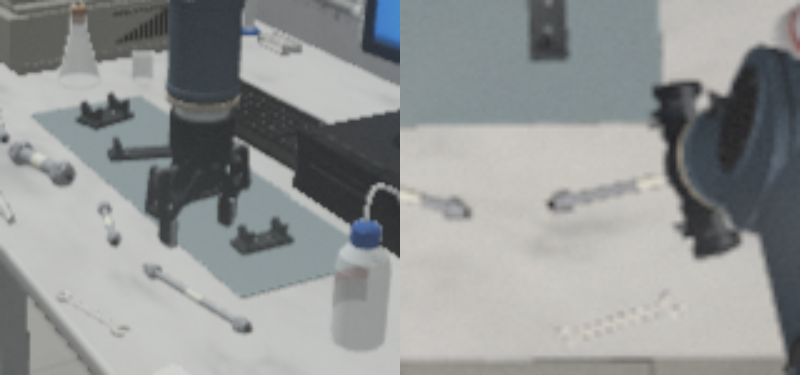

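The crop shows the open gripper above the long column, fingers across it, with the tube's mid label near side-crop (195,297).

Run:
```python
import fit as F
from plant import manip
p=manip.snapshot("side")
for X in([452,-329,9],[432,-234,9],[472,-424,9]): 
    u=F.project(p,X)[0]; print(((u-[230,150])*2.5).round(0))
p=manip.snapshot("top")
for X in([452,-329,9],[432,-234,9],[472,-424,9]): 
    u=F.project(p,X)[0]; print(((u-[330,180])*3.74).round(0))
```

```text
[194. 295.]
[144. 265.]
[249. 329.]
[246. 178.]
[144. 201.]
[349. 155.]
```

send_rows:
  commands:
    - [[0,0,0.015],0]
    - [[0,0,0.035],0]
    - [[0,0,0.055],0]
    - [[0.001,0,0.068],0]
    - [[0.001,0,0.075],0]
    - [[0.001,0,0.078],0]
    - [[0.001,0,0.078],0]
    - [[0.001,0,0.078],0]

```text
time: 4.47
position: [452.3, -328.0, 3.0]
ee_rot: [0.0, 0.631, 0.776, 0.0]
contact_force: [-0.2, 0.3, 0.8]
gripper_width: 85.5
gripper_force: 0.0
```

send_rows:
  commands:
    - [[0,0,0],0]
    - [[0,0,0],0]
    - [[0,0,0],0]
    - [[0,0,0],0]
    - [[0,0,0],0]
    - [[0,0,0],0]
    - [[0,0,0],0]
    - [[0,0,0],0]
    - [[0,0,0],0]
    - [[0,0,0],0]
  gripper: 0
  newtons: 60

```text
time: 5.3
position: [452.0, -327.7, 2.5]
ee_rot: [0.0, 0.631, 0.776, -0.0]
contact_force: [-1.3, 1.4, 5.1]
gripper_width: 7.2
gripper_force: 58.7
```

send_rows:
  commands:
    - [[0,0,-0.005],0]
    - [[0,0,-0.015],0]
    - [[0,0,-0.035],0]
    - [[0,0,-0.06],0]
    - [[0,0,-0.085],0]
    - [[0,0,-0.1],0]
    - [[0,0,-0.107],0]
    - [[0,0,-0.107],0]

```text
time: 5.97
position: [452.6, -328.1, 111.2]
ee_rot: [0.001, 0.631, 0.776, 0.0]
contact_force: [0.1, 0.0, -1.4]
gripper_width: 7.5
gripper_force: 58.8
```

```bash
python3 plan.py 622.5 92.3 110 163.5
```

```text
t 6.0 pos [ 452.6 -328.1  111.2] phi 101.7 tilt [ 0.002 -0.002] w 7.5 gf 58.8 F [ 0.1  0.  -1.4] q7 0.45
shift m [0.377 0.252 0.001] turn -61.8
```

send_rows:
  commands:
    - [[0.01,0.006,0],-2]
    - [[0.028,0.018,0],-5]
    - [[0.05,0.033,0],-9]
    - [[0.075,0.05,0],-13]
    - [[0.1,0.067,0],-17]
    - [[0.125,0.083,0],-21]
    - [[0.15,0.1,0],-25]
    - [[0.175,0.117,0],-29]
    - [[0.2,0.134,0],-33]
    - [[0.225,0.15,0],-37]

```text
time: 6.8
position: [552.6, -74.1, 107.9]
ee_rot: [-0.001, 0.349, 0.937, 0.0]
contact_force: [0.8, 0.0, -1.3]
gripper_width: 7.0
gripper_force: 58.8
```

```bash
python3 plan.py 622.5 92.3 110 163.5
```

```text
t 6.8 pos [552.6 -74.1 107.9] phi 139.1 tilt [-0.002  0.001] w 7.0 gf 58.8 F [ 0.8  0.  -1.3] q7 0.49
shift m [ 0.056  0.172 -0.002] turn -24.4
```

send_rows:
  commands:
    - [[0.009,0.028,0],-4]
    - [[0.018,0.056,0],-8]
    - [[0.027,0.084,0],-12]
    - [[0.036,0.112,0],-16]
    - [[0.044,0.136,0],-20]
    - [[0.051,0.155,0],-23]
    - [[0.055,0.168,0],-24.8]
    - [[0.057,0.174,0],-25]
    - [[0.057,0.174,0],-25]
    - [[0.057,0.174,0],-25]

```text
time: 7.63
position: [624.3, 90.7, 108.6]
ee_rot: [-0.001, 0.142, 0.99, -0.001]
contact_force: [0.1, -0.6, -2.8]
gripper_width: 7.1
gripper_force: 58.8
```

```bash
python3 plan.py 622.5 92.3 60 163.5;  python3 - <<'E'
from plant import manip
import cv2
p=manip.snapshot("side"); q=manip.snapshot("top")
a=cv2.resize(p["color"][130:280,230:390],(400,375)); b=cv2.resize(q["color"][130:230,220:327],(400,375))
cv2.imwrite("pics/g2.png",cv2.hconcat([a,b])[:,:,::-1])
E
```

```text
t 7.6 pos [624.3  90.7 108.6] phi 163.7 tilt [-0.001 -0.001] w 7.1 gf 58.8 F [ 0.1 -0.6 -2.8] q7 0.61
shift m [0.002 0.001 0.049] turn 0.2
```

View pics/g2.png

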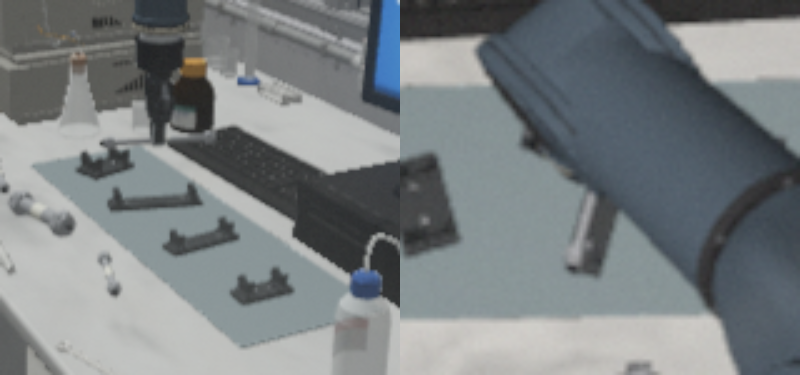

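The long column hangs over its rest, with its end near the base end at top-crop (575,265). All four rests are now clear in the side view, so I'll cross-check their poses there.

Run:
```python
import fit as F
for k,v in dict(rest_long=(622.5,92.3,-.288),rest_medium=(615.3,-68,.085),rest_short=(607.6,-241.6,0),rest_stout=(617,267,.28)).items(): F.M[k]=(F.M[k][0],v)
import meas; meas.run(["rest_long","rest_medium","rest_short","rest_stout"],("side",)*3)
```

```text
side rest_long p0.51 px 258 [624.4  97.1] ang deg -17.9 iou 0.85
side rest_medium p0.80 px 234 [618.3 -63.6] ang deg 5.8 iou 0.88
side rest_short p0.49 px 140 [ 610. -235.] ang deg -17.6 iou 0.61
side rest_stout p0.66 px 175 [617.6 268.5] ang deg 16.3 iou 0.76
side rest_long p0.62 px 120 [624.2 100. ] ang deg -21.4 iou 0.49
side rest_medium p0.54 px 238 [619.4 -64.8] ang deg 5.3 iou 0.89
side rest_short p0.54 px 163 [ 611.6 -236.5] ang deg -7.8 iou 0.68
side rest_stout p0.51 px 155 [618.2 274.9] ang deg 8.9 iou 0.69
side rest_long p0.54 px 228 [624.4  98.7] ang deg -13.7 iou 0.80
side rest_medium p0.49 px 234 [617.2 -63.2] ang deg 4.2 iou 0.86
side rest_short p0.47 px 203 [ 611.3 -237.8] ang deg -0.6 iou 0.83
side rest_stout p0.55 px 182 [615.6 271.8] ang deg 7.5 iou 0.78
```

send_rows:
  commands:
    - [[0.001,0.001,0.01],0]
    - [[0.002,0.002,0.03],0]
    - [[0.002,0.002,0.05],0]
    - [[0.002,0.002,0.062],0]
    - [[0.002,0.002,0.07],0]
    - [[0.002,0.002,0.075],0]
    - [[0.002,0.002,0.078],0]
    - [[0.002,0.002,0.08],0]
    - [[0.002,0.002,0.081],0]
    - [[0.002,0.002,0.081],0]

```text
time: 9.32
position: [623.9, 94.1, 28.7]
ee_rot: [0.0, 0.141, 0.99, 0.0]
contact_force: [-0.2, -0.7, -2.7]
gripper_width: 7.3
gripper_force: 58.8
```

```bash
python3 plan.py 623 93.5 26 163.5
```

```text
t 9.3 pos [623.9  94.1  28.7] phi 163.7 tilt [0.001 0.   ] w 7.3 gf 58.8 F [-0.2 -0.7 -2.7] q7 0.53
shift m [ 0.001 -0.001  0.003] turn 0.2
```

send_rows:
  commands:
    - [[0.001,-0.001,0.001],0]
    - [[0.001,-0.001,0.002],0]
    - [[0.001,-0.001,0.003],0]
    - [[0.001,-0.001,0.003],0]

```text
time: 9.65
position: [622.4, 93.1, 26.1]
ee_rot: [0.0, 0.141, 0.99, -0.0]
contact_force: [-2.4, -0.6, 5.4]
gripper_width: 7.3
gripper_force: 59.8
```

```bash
python3 plan.py
python3 - <<'E'
from plant import manip
import cv2
p=manip.snapshot("side")
cv2.imwrite("pics/g3.png",cv2.resize(p["color"][175:235,255:335],(800,600),interpolation=cv2.INTER_CUBIC)[:,:,::-1])
E
```

```text
t 9.7 pos [622.4  93.1  26.1] phi 163.7 tilt [ 0.001 -0.001] w 7.3 gf 59.8 F [-2.4 -0.6  5.4] q7 0.53
```

View pics/g3.png

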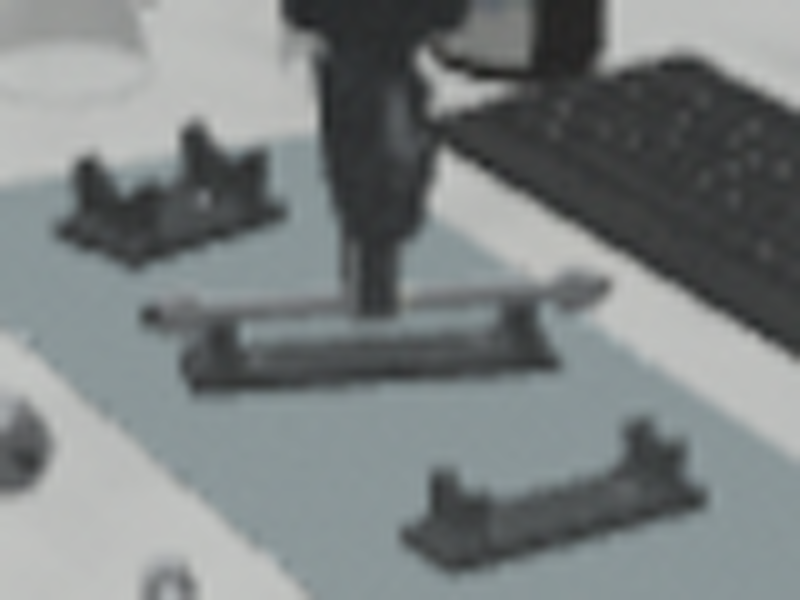

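The long column lies in both notches, with its fittings outside both posts at (185,310) and (580,290). I'll release it and back off.

send_rows:
  commands:
    - [[0.001,-0.001,0.003],0]
    - [[0.001,-0.001,0.003],0]
    - [[0.001,-0.001,0.003],0]
    - [[0.001,-0.001,0.003],0]
    - [[0,0,-0.01],0]
    - [[0,0,-0.03],0]
    - [[0,0,-0.06],0]
    - [[0,0,-0.09],0]
    - [[0,0,-0.1],0]
    - [[0,0,-0.1],0]
  gripper: 1

```text
time: 10.53
position: [624.0, 94.1, 128.5]
ee_rot: [0.002, 0.141, 0.99, 0.001]
contact_force: [0.7, -0.5, -0.5]
gripper_width: 85.6
gripper_force: 0.0
```

```bash
python3 plan.py 431 112.5 100 104.5
```

```text
t 10.5 pos [624.   94.1 128.5] phi 163.7 tilt [0.005 0.001] w 85.6 gf 0.0 F [ 0.7 -0.5 -0.5] q7 0.62
shift m [ 0.19  -0.036  0.028] turn 59.2
```

send_rows:
  commands:
    - [[0.015,-0.003,0],5]
    - [[0.04,-0.008,0],12]
    - [[0.065,-0.013,0.004],19]
    - [[0.09,-0.018,0.008],26]
    - [[0.115,-0.023,0.012],33]
    - [[0.14,-0.027,0.016],40]
    - [[0.162,-0.031,0.02],47]
    - [[0.178,-0.034,0.024],53]
    - [[0.187,-0.036,0.028],58]
    - [[0.19,-0.036,0.028],59.2]

```text
time: 11.37
position: [427.3, 111.6, 96.2]
ee_rot: [-0.001, 0.613, 0.79, -0.001]
contact_force: [0.3, -0.2, -0.0]
gripper_width: 85.6
gripper_force: 0.0
```

send_rows:
  commands:
    - [[0,0,0],0]
    - [[0,0,0],0]
    - [[0,0,0],0]

```text
time: 11.62
position: [430.7, 112.1, 97.3]
ee_rot: [0.0, 0.611, 0.791, 0.0]
contact_force: [-0.3, -0.2, -0.7]
gripper_width: 85.5
gripper_force: 0.0
```

```bash
python3 plan.py 431 112.5 4 104.5
python3 - <<'E'
import fit as F
for k,v in dict(column_stout_mid=(431,112.5,1.824),column_short_mid=(444,-103,1.28),column_medium_mid=(439,320,1.335)).items(): F.M[k]=(F.M[k][0],v)
import meas; meas.run(list(["column_short_mid","column_medium_mid","column_stout_mid"]),("side","top"))
E
```

```text
t 11.6 pos [430.7 112.1  97.3] phi 104.6 tilt [0. 0.] w 85.5 gf 0.0 F [-0.3 -0.2 -0.7] q7 -0.43
shift m [0.    0.    0.093] turn 0.1
side column_short_mid p0.61 px 68 [445.6 -98.3] ang deg 71.2 iou 0.70
side column_medium_mid p0.60 px 60 [441.7 332.2] ang deg 75.7 iou 0.78
side column_stout_mid p0.59 px 214 [431.  115.9] ang deg 101.3 iou 0.81
top column_short_mid p0.47 px 92 [ 442.1 -106.8] ang deg 70.3 iou 0.59
top column_medium_mid p0.46 px 167 [439.1 319.4] ang deg 75.9 iou 0.81
top column_stout_mid none
```

send_rows:
  commands:
    - [[0,0,0.015],0]
    - [[0,0,0.04],0]
    - [[0,0,0.063],0]
    - [[0,0,0.08],0]
    - [[0,0,0.089],0]
    - [[0,0,0.093],0]
    - [[0,0,0.093],0]
    - [[0,0,0.093],0]

```text
time: 12.68
position: [430.0, 112.1, 4.5]
ee_rot: [0.0, 0.612, 0.791, 0.0]
contact_force: [-0.0, 0.1, 0.6]
gripper_width: 85.4
gripper_force: 0.0
```

send_rows:
  commands:
    - [[0,0,0],0]
    - [[0,0,0],0]
    - [[0,0,0],0]
    - [[0,0,0],0]
    - [[0,0,0],0]
    - [[0,0,0],0]
    - [[0,0,0],0]
    - [[0,0,0],0]
    - [[0,0,0],0]
  gripper: 0
  newtons: 80

```text
time: 13.43
position: [429.9, 112.0, 4.9]
ee_rot: [0.0, 0.612, 0.791, 0.0]
contact_force: [-1.7, -0.4, 9.3]
gripper_width: 22.9
gripper_force: 77.9
```

send_rows:
  commands:
    - [[0,0,-0.005],0]
    - [[0,0,-0.015],0]
    - [[0,0,-0.035],0]
    - [[0,0,-0.06],0]
    - [[0,0,-0.085],0]
    - [[0,0,-0.1],0]
    - [[0,0,-0.107],0]
    - [[0,0,-0.107],0]
    - [[0,0,-0.107],0]

```text
time: 14.18
position: [429.6, 111.7, 110.9]
ee_rot: [-0.0, 0.612, 0.791, -0.0]
contact_force: [-0.7, -0.0, -4.2]
gripper_width: 22.4
gripper_force: 78.9
```

```bash
python3 plan.py 617 267.5 110 196
```

```text
t 14.2 pos [429.6 111.7 110.9] phi 104.5 tilt [-0. -0.] w 22.4 gf 78.9 F [-0.7 -0.  -4.2] q7 -0.43
shift m [0.104 0.221 0.001] turn -91.5
```

send_rows:
  commands:
    - [[0.005,0.01,0],-4]
    - [[0.014,0.03,0],-11]
    - [[0.024,0.052,0],-18]
    - [[0.036,0.076,0],-25]
    - [[0.048,0.1,0],-32]
    - [[0.06,0.125,0],-39]
    - [[0.07,0.149,0],-46]
    - [[0.081,0.172,0],-53]
    - [[0.09,0.192,0],-60]
    - [[0.098,0.208,0],-67]

```text
time: 15.02
position: [606.9, 259.8, 108.6]
ee_rot: [-0.001, 0.071, 0.997, -0.0]
contact_force: [0.3, 0.1, -4.1]
gripper_width: 22.7
gripper_force: 79.0
```

send_rows:
  commands:
    - [[0.008,0.008,0],-7]
    - [[0.012,0.01,0],-14]
    - [[0.014,0.01,0],-20]
    - [[0.014,0.01,0],-24]
    - [[0.014,0.01,0],-24.5]
    - [[0.014,0.01,0],-24.5]
    - [[0.014,0.01,0],-24.5]

```text
time: 15.6
position: [593.8, 270.8, 110.0]
ee_rot: [-0.001, -0.138, 0.99, -0.0]
contact_force: [-0.1, 0.3, -4.7]
gripper_width: 22.6
gripper_force: 79.1
```

```bash
python3 plan.py 617 267.5 45 196
python3 - <<'E'
import fit as F
for k,v in dict(rest_stout=(617,267,.28)).items(): F.M[k]=(F.M[k][0],v)
import meas; meas.run(["rest_stout"],("side",)*2)
E
```

```text
t 15.6 pos [593.8 270.8 110. ] phi -164.1 tilt [-0.002 -0.001] w 22.6 gf 79.1 F [-0.1  0.3 -4.7] q7 0.81
shift m [-0.021 -0.009  0.065] turn -0.1
side rest_stout p0.46 px 159 [619.2 276.9] ang deg 8.8 iou 0.71
side rest_stout none
```

send_rows:
  commands:
    - [[-0.008,-0.003,0],0]
    - [[-0.016,-0.007,0],0]
    - [[-0.021,-0.009,0.005],0]
    - [[-0.021,-0.009,0.02],0]
    - [[-0.021,-0.009,0.04],0]
    - [[-0.021,-0.009,0.058],0]
    - [[-0.021,-0.009,0.068],0]
    - [[-0.021,-0.009,0.072],0]
    - [[-0.021,-0.009,0.072],0]
    - [[-0.021,-0.009,0.072],0]

```text
time: 16.63
position: [617.0, 268.6, 39.5]
ee_rot: [0.0, -0.14, 0.99, 0.0]
contact_force: [1.3, 0.4, -3.6]
gripper_width: 22.3
gripper_force: 79.1
```

```bash
python3 plan.py 617 267.5 27 196
python3 - <<'E'
from plant import manip
import cv2
p=manip.snapshot("side")
cv2.imwrite("pics/g4.png",cv2.resize(p["color"][165:225,240:320],(800,600),interpolation=cv2.INTER_CUBIC)[:,:,::-1])
E
```

```text
t 16.6 pos [617.  268.6  39.5] phi -164.0 tilt [0.    0.001] w 22.3 gf 79.1 F [ 1.3  0.4 -3.6] q7 0.79
shift m [ 0.    -0.001  0.013] turn 0.0
```

View pics/g4.png

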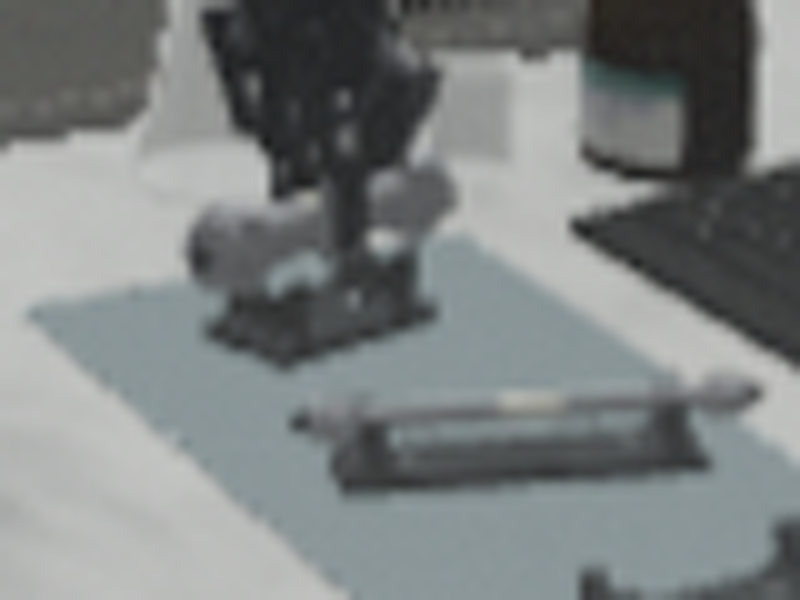

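The long column lies level in its rest at (530,400). The stout column hovers over its own rest with its fittings at (225,245) and (415,205). I'll lower it gently and watch the force.

send_rows:
  commands:
    - [[0,-0.001,0.002],0]
    - [[0,-0.001,0.004],0]
    - [[0,-0.001,0.006],0]
    - [[0,-0.001,0.008],0]
    - [[0,-0.001,0.008],0]

```text
time: 17.1
position: [617.0, 267.1, 31.0]
ee_rot: [-0.0, -0.14, 0.99, -0.0]
contact_force: [-0.0, -0.8, -3.4]
gripper_width: 22.5
gripper_force: 79.1
```

```bash
python3 plan.py 617 267.5 27 196
```

```text
t 17.1 pos [617.  267.1  31. ] phi -164.0 tilt [-0. -0.] w 22.5 gf 79.1 F [-0.  -0.8 -3.4] q7 0.78
shift m [-0.     0.     0.004] turn 0.0
```

send_rows:
  commands:
    - [[0,0,0.001],0]
    - [[0,0,0.002],0]
    - [[0,0,0.003],0]
    - [[0,0,0.004],0]
    - [[0,0,0.004],0]

```text
time: 17.52
position: [617.3, 267.2, 28.4]
ee_rot: [0.0, -0.139, 0.99, -0.0]
contact_force: [-2.8, -2.7, 7.1]
gripper_width: 22.3
gripper_force: 80.6
```

```bash
python3 plan.py 617 267.5 27 196
```

```text
t 17.5 pos [617.3 267.2  28.4] phi -164.0 tilt [ 0.001 -0.   ] w 22.3 gf 80.6 F [-2.8 -2.7  7.1] q7 0.78
shift m [0.    0.    0.001] turn 0.0
```

Touching the notch, so I'll release it here.

send_rows:
  commands:
    - [[0,0,0],0]
    - [[0,0,0],0]
    - [[0,0,0],0]
    - [[0,0,0],0]
    - [[0,0,-0.01],0]
    - [[0,0,-0.03],0]
    - [[0,0,-0.06],0]
    - [[0,0,-0.09],0]
    - [[0,0,-0.1],0]
    - [[0,0,-0.1],0]
  gripper: 1

```text
time: 18.35
position: [618.4, 268.7, 131.4]
ee_rot: [0.003, -0.14, 0.99, 0.001]
contact_force: [-0.6, -0.2, -0.5]
gripper_width: 85.6
gripper_force: 0.0
```

```bash
python3 plan.py 439.5 320 100 76.2
```

```text
t 18.4 pos [618.4 268.7 131.4] phi -164.0 tilt [0.005 0.003] w 85.6 gf 0.0 F [-0.6 -0.2 -0.5] q7 0.86
shift m [0.158 0.099 0.031] turn 119.8
```

send_rows:
  commands:
    - [[0.01,0.006,0],6]
    - [[0.026,0.016,0],13]
    - [[0.044,0.028,0],20]
    - [[0.062,0.039,0],27]
    - [[0.08,0.05,0],34]
    - [[0.098,0.061,0],41]
    - [[0.116,0.073,0.01],48]
    - [[0.134,0.084,0.02],55]
    - [[0.15,0.094,0.03],62]
    - [[0.158,0.099,0.031],69]

```text
time: 19.18
position: [434.6, 318.5, 94.6]
ee_rot: [-0.001, 0.448, 0.894, -0.001]
contact_force: [-1.2, 0.2, -0.5]
gripper_width: 85.2
gripper_force: 0.0
```

send_rows:
  commands:
    - [[0,0,0],7]
    - [[0,0,0],14]
    - [[0,0,0],21]
    - [[0,0,0],28]
    - [[0,0,0],35]
    - [[0,0,0],42]
    - [[0,0,0],48]
    - [[0,0,0],50.8]
    - [[0,0,0],50.8]
    - [[0,0,0],50.8]

```text
time: 20.02
position: [437.6, 318.6, 96.0]
ee_rot: [0.0, 0.786, 0.618, -0.0]
contact_force: [-0.4, -0.2, -0.1]
gripper_width: 85.6
gripper_force: 0.0
```

```bash
python3 plan.py 439.7 320.5 3 76.2
```

```text
t 20.0 pos [437.6 318.6  96. ] phi 76.4 tilt [-0.    -0.001] w 85.6 gf 0.0 F [-0.4 -0.2 -0.1] q7 -1.15
shift m [0.002 0.002 0.093] turn 0.2
```

send_rows:
  commands:
    - [[0.001,0.001,0.015],0]
    - [[0.002,0.002,0.04],0]
    - [[0.002,0.002,0.063],0]
    - [[0.002,0.002,0.08],0]
    - [[0.002,0.002,0.089],0]
    - [[0.002,0.002,0.093],0]
    - [[0.002,0.002,0.093],0]
    - [[0.002,0.002,0.093],0]

```text
time: 20.68
position: [440.6, 320.4, 3.9]
ee_rot: [-0.0, 0.787, 0.618, 0.0]
contact_force: [0.0, -0.3, 0.6]
gripper_width: 85.1
gripper_force: 0.0
```

send_rows:
  commands:
    - [[0,0,0],0]
    - [[0,0,0],0]
    - [[0,0,0],0]
    - [[0,0,0],0]
    - [[0,0,0],0]
    - [[0,0,0],0]
    - [[0,0,0],0]
    - [[0,0,0],0]
    - [[0,0,0],0]
    - [[0,0,0],0]
  gripper: 0
  newtons: 60

```text
time: 21.52
position: [440.4, 320.2, 3.6]
ee_rot: [0.0, 0.787, 0.617, 0.0]
contact_force: [-0.0, 0.7, 6.1]
gripper_width: 7.4
gripper_force: 58.7
```

send_rows:
  commands:
    - [[0,0,-0.005],0]
    - [[0,0,-0.015],0]
    - [[0,0,-0.035],0]
    - [[0,0,-0.06],0]
    - [[0,0,-0.085],0]
    - [[0,0,-0.1],0]
    - [[0,0,-0.107],0]
    - [[0,0,-0.107],0]
    - [[0,0,-0.107],0]

```text
time: 22.27
position: [440.2, 320.0, 110.2]
ee_rot: [0.0, 0.787, 0.617, 0.0]
contact_force: [-0.9, -0.7, -1.7]
gripper_width: 7.5
gripper_force: 58.8
```

```bash
python3 plan.py 616.5 -67 110 5
```

```text
t 22.3 pos [440.2 320.  110.2] phi 76.2 tilt [0. 0.] w 7.5 gf 58.8 F [-0.9 -0.7 -1.7] q7 -1.14
shift m [-0.334  0.263  0.   ] turn 71.2
```

send_rows:
  commands:
    - [[-0.008,0.006,0],2]
    - [[-0.023,0.018,0],5]
    - [[-0.043,0.034,0],9]
    - [[-0.065,0.051,0],13]
    - [[-0.087,0.068,0],18]
    - [[-0.109,0.086,0],23]
    - [[-0.131,0.103,0],28]
    - [[-0.153,0.12,0],33]
    - [[-0.175,0.138,0],38]
    - [[-0.197,0.155,0],43]

```text
time: 23.1
position: [543.8, 89.5, 109.0]
ee_rot: [0.0, 0.959, 0.283, -0.001]
contact_force: [-0.6, 0.5, -1.3]
gripper_width: 7.3
gripper_force: 58.8
```

```bash
python3 plan.py 616.5 -67 110 5
```

```text
t 23.1 pos [543.8  89.5 109. ] phi 32.9 tilt [-0.002 -0.001] w 7.3 gf 58.8 F [-0.6  0.5 -1.3] q7 -1.27
shift m [-0.024  0.171 -0.001] turn 27.9
```

send_rows:
  commands:
    - [[-0.004,0.025,0],5]
    - [[-0.008,0.052,0],10]
    - [[-0.012,0.08,0],15]
    - [[-0.016,0.107,0],20]
    - [[-0.019,0.132,0],24]
    - [[-0.022,0.153,0],27]
    - [[-0.024,0.167,0],28]
    - [[-0.024,0.172,0],28]
    - [[-0.024,0.172,0],28]
    - [[-0.024,0.172,0],28]

```text
time: 23.93
position: [617.6, -63.9, 109.7]
ee_rot: [-0.0, 0.999, 0.047, -0.001]
contact_force: [-0.2, 0.4, -2.2]
gripper_width: 7.1
gripper_force: 58.8
```

send_rows:
  commands:
    - [[0,0,0],0]
    - [[0,0,0],0]

```text
time: 24.1
position: [617.9, -63.4, 110.2]
ee_rot: [-0.0, 0.999, 0.047, -0.0]
contact_force: [-0.2, -0.3, -0.9]
gripper_width: 7.5
gripper_force: 58.8
```

```bash
python3 plan.py 616.5 -67 40 5;python3 plan.py 616.5 -67 27 5
```

```text
t 24.1 pos [617.9 -63.4 110.2] phi 5.4 tilt [-0.     0.001] w 7.5 gf 58.8 F [-0.2 -0.3 -0.9] q7 -1.38
shift m [-0.002  0.003  0.07 ] turn 0.4
t 24.1 pos [617.9 -63.4 110.2] phi 5.4 tilt [-0.     0.001] w 7.5 gf 58.8 F [-0.2 -0.3 -0.9] q7 -1.38
shift m [-0.002  0.003  0.083] turn 0.4
```

send_rows:
  commands:
    - [[-0.001,0.002,0.01],0]
    - [[-0.002,0.003,0.03],0]
    - [[-0.002,0.003,0.05],0]
    - [[-0.002,0.003,0.063],0]
    - [[-0.002,0.003,0.071],0]
    - [[-0.002,0.003,0.076],0]
    - [[-0.002,0.003,0.079],0]
    - [[-0.002,0.003,0.08],0]
    - [[-0.002,0.003,0.08],0]

```text
time: 24.85
position: [616.8, -68.1, 30.6]
ee_rot: [0.0, 0.999, 0.046, 0.0]
contact_force: [0.2, -0.6, -1.4]
gripper_width: 7.3
gripper_force: 58.8
```

```bash
python3 plan.py 616.5 -67 26 5
python3 - <<'E'
from plant import manip
import cv2
p=manip.snapshot("side")
cv2.imwrite("pics/g5.png",cv2.resize(p["color"][165:264,250:382],(800,600),interpolation=cv2.INTER_CUBIC)[:,:,::-1])
E
```

```text
t 24.9 pos [616.8 -68.1  30.6] phi 5.2 tilt [0.001 0.   ] w 7.3 gf 58.8 F [ 0.2 -0.6 -1.4] q7 -1.36
shift m [-0.    -0.001  0.005] turn 0.2
```

View pics/g5.png

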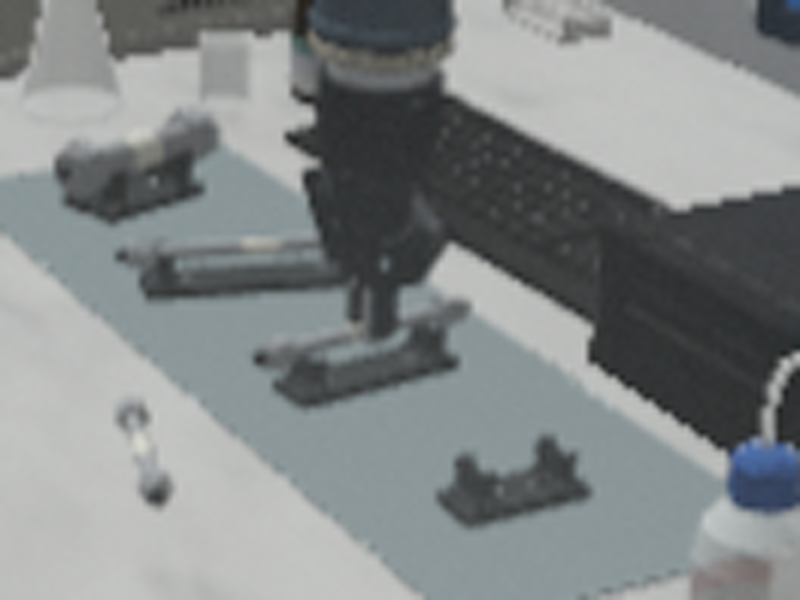

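The stout and long columns are seated at (135,155) and (240,250). The medium one is between its posts, with its fittings just outside at (275,355) and (450,310). I'll lower it the last few mm and release.

send_rows:
  commands:
    - [[0,0,0.002],0]
    - [[0,0,0.003],0]
    - [[0,0,0.004],0]
    - [[0,0,0.004],0]

```text
time: 25.23
position: [616.9, -68.6, 26.7]
ee_rot: [0.0, 0.999, 0.046, 0.0]
contact_force: [-0.7, -1.0, 2.0]
gripper_width: 7.2
gripper_force: 59.2
```

send_rows:
  commands:
    - [[0,0,0],0]
    - [[0,0,0],0]
    - [[0,0,0],0]
    - [[0,0,0],0]
    - [[0,0,-0.01],0]
    - [[0,0,-0.03],0]
    - [[0,0,-0.06],0]
    - [[0,0,-0.09],0]
    - [[0,0,-0.1],0]
    - [[0,0,-0.1],0]
  gripper: 1

```text
time: 26.07
position: [618.4, -68.4, 130.1]
ee_rot: [0.0, 0.999, 0.046, 0.003]
contact_force: [0.3, -0.1, 1.0]
gripper_width: 85.4
gripper_force: 0.0
```

```bash
python3 - <<'E'
import fit as F
F.M["column_short_mid"]=(F.M["column_short_mid"][0],(444,-103,1.26))
import meas; meas.run(["column_short_mid"],("side","top","side","top"))
E
python3 plan.py 443.5 -102.5 100 72
```

```text
side column_short_mid none
top column_short_mid none
side column_short_mid p0.47 px 80 [ 444.5 -101.5] ang deg 71.7 iou 0.73
top column_short_mid none
t 26.5 pos [616.  -68.1 125.3] phi 5.2 tilt [-0.002  0.   ] w 85.3 gf 0.0 F [-0.1  0.1  0.1] q7 -1.37
shift m [-0.175  0.018  0.025] turn -66.8
```

send_rows:
  commands:
    - [[-0.012,0.001,0],-6]
    - [[-0.035,0.003,0],-13]
    - [[-0.06,0.006,0],-20]
    - [[-0.085,0.008,0.005],-27]
    - [[-0.11,0.011,0.01],-34]
    - [[-0.133,0.014,0.015],-41]
    - [[-0.152,0.016,0.02],-48]
    - [[-0.166,0.017,0.025],-55]
    - [[-0.173,0.018,0.025],-62]
    - [[-0.175,0.018,0.025],-66.8]

```text
time: 27.3
position: [441.9, -102.6, 100.8]
ee_rot: [-0.001, 0.807, 0.59, -0.001]
contact_force: [0.6, -0.2, -0.6]
gripper_width: 85.1
gripper_force: 0.0
```

send_rows:
  commands:
    - [[0,0,0],0]
    - [[0,0,0],0]
    - [[0,0,0],0]

```text
time: 27.55
position: [444.3, -102.1, 101.2]
ee_rot: [-0.0, 0.81, 0.587, 0.0]
contact_force: [-0.9, -0.5, -0.5]
gripper_width: 85.8
gripper_force: 0.0
```

```bash
python3 plan.py 444 -102.5 3 72
```

```text
t 27.6 pos [ 444.3 -102.1  101.2] phi 71.9 tilt [0. 0.] w 85.8 gf 0.0 F [-0.9 -0.5 -0.5] q7 -0.41
shift m [-0.001 -0.     0.098] turn -0.1
```

send_rows:
  commands:
    - [[0,0,0.015],0]
    - [[0,0,0.04],0]
    - [[0,0,0.065],0]
    - [[0,0,0.083],0]
    - [[0,0,0.093],0]
    - [[0,0,0.098],0]
    - [[0,0,0.098],0]
    - [[0,0,0.098],0]

```text
time: 28.22
position: [444.2, -101.9, 3.4]
ee_rot: [0.0, 0.809, 0.588, -0.0]
contact_force: [-0.5, 0.1, 0.4]
gripper_width: 85.4
gripper_force: 0.0
```

send_rows:
  commands:
    - [[0,0,0],0]
    - [[0,0,0],0]
    - [[0,0,0],0]
    - [[0,0,0],0]
    - [[0,0,0],0]
    - [[0,0,0],0]
    - [[0,0,0],0]
    - [[0,0,0],0]
    - [[0,0,0],0]
    - [[0,0,0],0]
  gripper: 0
  newtons: 60

```text
time: 29.05
position: [444.0, -102.2, 3.6]
ee_rot: [0.0, 0.809, 0.588, 0.0]
contact_force: [-0.9, -0.3, 6.6]
gripper_width: 7.5
gripper_force: 58.7
```

send_rows:
  commands:
    - [[0,0,-0.005],0]
    - [[0,0,-0.015],0]
    - [[0,0,-0.035],0]
    - [[0,0,-0.06],0]
    - [[0,0,-0.085],0]
    - [[0,0,-0.1],0]
    - [[0,0,-0.107],0]
    - [[0,0,-0.107],0]
    - [[0,0,-0.107],0]

```text
time: 29.8
position: [443.8, -102.2, 110.1]
ee_rot: [0.0, 0.809, 0.588, 0.0]
contact_force: [-0.4, 0.2, -0.9]
gripper_width: 7.2
gripper_force: 58.8
```

```bash
python3 plan.py 609 -240.5 110 0
python3 - <<'E'
import fit as F
F.M["rest_short"]=(F.M["rest_short"][0],(609,-240.5,0))
import meas; meas.run(["rest_short"],("side","top","side","top"))
E
```

```text
t 29.8 pos [ 443.8 -102.2  110.1] phi 72.0 tilt [ 0. -0.] w 7.2 gf 58.8 F [-0.4  0.2 -0.9] q7 -0.40
shift m [-0.081  0.2    0.   ] turn 72.0
side rest_short p0.49 px 156 [ 609.4 -237. ] ang deg -9.3 iou 0.66
top rest_short p0.47 px 208 [ 609.9 -241.2] ang deg -2.2 iou 0.83
side rest_short p0.67 px 169 [ 612.  -235.3] ang deg -10.4 iou 0.70
top rest_short p0.67 px 226 [ 607.3 -241.2] ang deg -2.2 iou 0.90
```

send_rows:
  commands:
    - [[-0.004,0.009,0],5]
    - [[-0.012,0.028,0],12]
    - [[-0.021,0.051,0],19]
    - [[-0.031,0.076,0],26]
    - [[-0.041,0.101,0],33]
    - [[-0.051,0.126,0],40]
    - [[-0.061,0.151,0],47]
    - [[-0.071,0.174,0],54]
    - [[-0.078,0.192,0],61]
    - [[-0.081,0.2,0],68]

```text
time: 31.03
position: [610.8, -242.8, 109.7]
ee_rot: [0.001, 0.999, 0.032, 0.0]
contact_force: [-1.1, -0.4, -1.2]
gripper_width: 7.1
gripper_force: 58.9
```

send_rows:
  commands:
    - [[0,0,0],4]
    - [[0,0,0],5]
    - [[0,0,0],5]
    - [[0,0,0],5]

```text
time: 31.37
position: [608.9, -240.4, 110.1]
ee_rot: [-0.0, 1.0, -0.007, -0.0]
contact_force: [0.9, -0.5, -0.0]
gripper_width: 6.9
gripper_force: 58.8
```

```bash
python3 plan.py 609 -240 30 -1
```

```text
t 31.4 pos [ 608.9 -240.4  110.1] phi -0.8 tilt [-0.001  0.   ] w 6.9 gf 58.8 F [ 0.9 -0.5 -0. ] q7 -1.20
shift m [ 0.   -0.    0.08] turn 0.2
```

send_rows:
  commands:
    - [[0,0,0.01],0]
    - [[0,0,0.03],0]
    - [[0,0,0.05],0]
    - [[0,0,0.063],0]
    - [[0,0,0.071],0]
    - [[0,0,0.076],0]
    - [[0,0,0.079],0]
    - [[0,0,0.08],0]
    - [[0,0,0.08],0]

```text
time: 32.12
position: [609.5, -241.0, 30.7]
ee_rot: [0.0, 1.0, -0.008, 0.0]
contact_force: [-1.2, 0.3, -0.4]
gripper_width: 7.1
gripper_force: 58.8
```

```bash
python3 plan.py 609 -240.5 26 -1
python3 - <<'E'
from plant import manip
import cv2
p=manip.snapshot("side")
cv2.imwrite("pics/g6.png",cv2.resize(p["color"][190:280,265:385],(800,600),interpolation=cv2.INTER_CUBIC)[:,:,::-1])
E
```

```text
t 32.1 pos [ 609.5 -241.    30.7] phi -1.0 tilt [ 0.001 -0.   ] w 7.1 gf 58.8 F [-1.2  0.3 -0.4] q7 -1.19
shift m [-0.001 -0.     0.005] turn 0.0
```

View pics/g6.png

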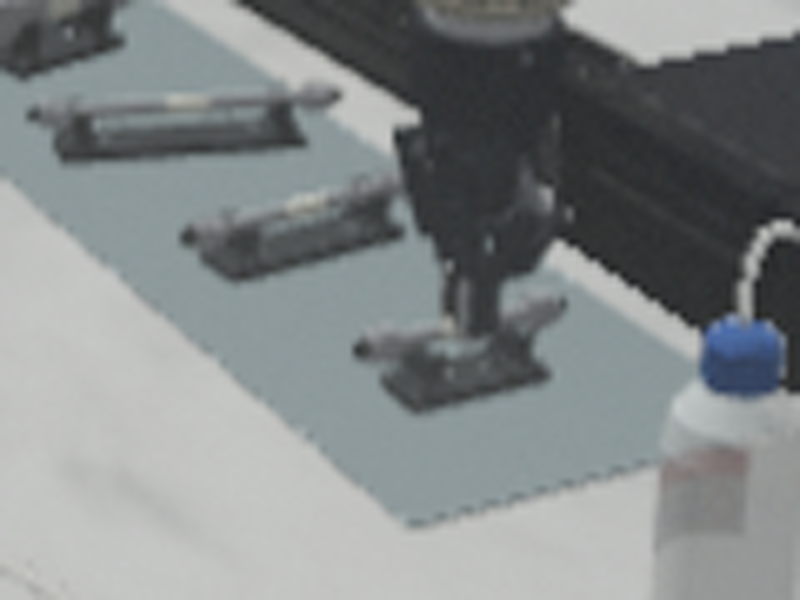

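The long and medium columns are seated at (185,105) and (300,205). The short one is at (460,325), with its fittings outside both posts at (375,345) and (545,305). Next I'll lower and release it.

send_rows:
  commands:
    - [[0,0,0.002],0]
    - [[0,0,0.003],0]
    - [[0,0,0.004],0]
    - [[0,0,0.004],0]

```text
time: 32.5
position: [609.8, -241.6, 27.2]
ee_rot: [0.001, 1.0, -0.008, 0.001]
contact_force: [0.2, -1.9, 3.7]
gripper_width: 7.5
gripper_force: 59.3
```

send_rows:
  commands:
    - [[0,0,0],0]
    - [[0,0,0],0]
    - [[0,0,0],0]
    - [[0,0,0],0]
    - [[0,0,-0.01],0]
    - [[0,0,-0.03],0]
    - [[0,0,-0.06],0]
    - [[0,0,-0.09],0]
    - [[0,0,-0.12],0]
    - [[0,0,-0.14],0]
  gripper: 1

```text
time: 33.33
position: [609.9, -241.2, 170.2]
ee_rot: [0.001, 1.0, -0.008, 0.002]
contact_force: [1.0, -0.6, -0.8]
gripper_width: 85.5
gripper_force: 0.0
```

send_rows:
  commands:
    - [[-0.015,0,-0.01],0]
    - [[-0.045,0,-0.03],0]
    - [[-0.08,0,-0.05],0]
    - [[-0.11,0,-0.06],0]
    - [[-0.14,0,-0.06],0]
    - [[-0.155,0,-0.06],0]
    - [[-0.16,0,-0.06],0]
    - [[-0.16,0,-0.06],0]

```text
time: 34.0
position: [448.3, -238.3, 227.3]
ee_rot: [0.0, 1.0, -0.009, 0.0]
contact_force: [-0.3, -0.8, 0.5]
gripper_width: 85.2
gripper_force: 0.0
```

```bash
python3 plan.py
python3 - <<'E'
from plant import manip
import cv2
p=manip.snapshot("side"); q=manip.snapshot("top")
a=cv2.resize(p["color"][160:310,190:400],(800,570),interpolation=cv2.INTER_CUBIC); b=cv2.resize(q["color"][140:265,170:470],(800,333),interpolation=cv2.INTER_CUBIC)
cv2.imwrite("pics/g7.png",a[:,:,::-1]);cv2.imwrite("pics/g8.png",b[:,:,::-1])
E
```

```text
t 34.0 pos [ 448.3 -238.3  227.3] phi -1.0 tilt [ 0.001 -0.   ] w 85.2 gf 0.0 F [-0.3 -0.8  0.5] q7 -1.13
```

View pics/g7.png

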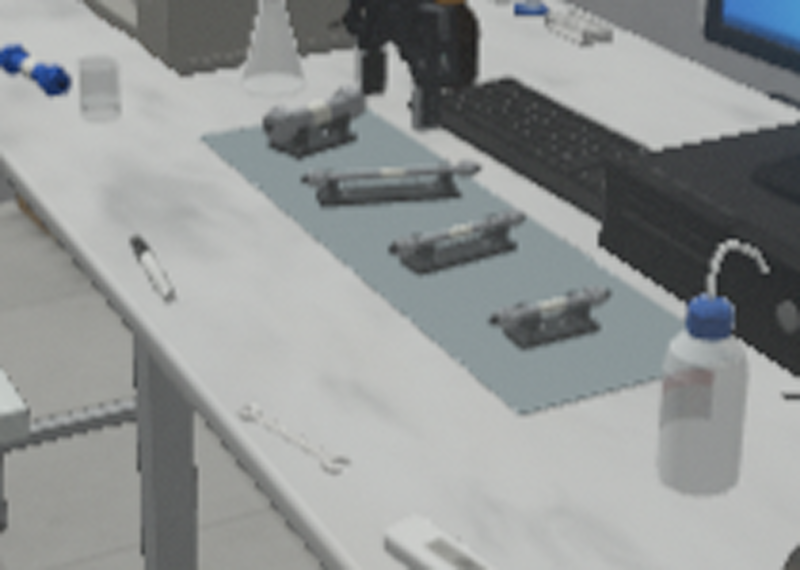

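View pics/g8.png

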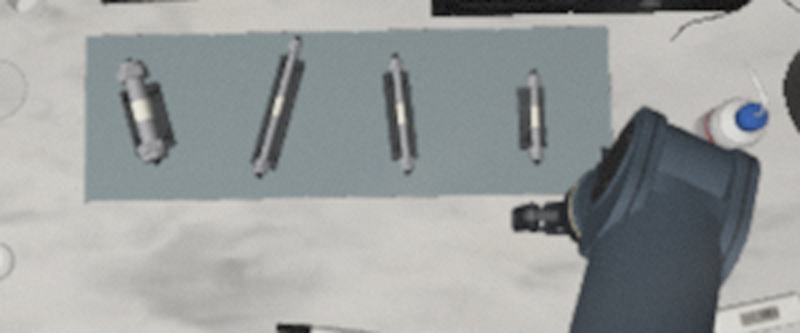

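All four columns lie in their rests in both views: top view (146,115), (278,105), (400,112) and (534,115). The beaker and wash bottle look untouched. I'll do a quick numeric check of the seating before handing in.

Run:
```python
import fit as F
c=F.column
F.M.update(column_long_mid=(c(194,10,150,18,31),(622.5,93,-.288)),column_medium_mid=(c(160,10,116,18,31),(616.5,-68,.09)),column_short_mid=(c(124,10,80,18,31),(609,-241,-.02)),column_stout_mid=(c(144,25,88,36,40),(617,267,.28)))
import meas; meas.run([k for k in F.M if "column" in k],("side","top"))
from plant import manip
p=manip.snapshot("top")
for t in("beaker","wash_bottle"): print(t,[d["xyz"].round(0) for d in manip.landmark_of(p,t)][:1])
```

```text
side column_long_mid none
side column_medium_mid none
side column_short_mid p0.68 px 142 [ 606.6 -237.5] ang deg 1.5 iou 0.70
side column_stout_mid p0.76 px 192 [626.4 277.8] ang deg 22.7 iou 0.82
top column_long_mid p0.66 px 212 [627.7  92.8] ang deg -16.2 iou 0.72
top column_medium_mid p0.50 px 129 [609.9 -67.6] ang deg 4.9 iou 0.61
top column_short_mid p0.47 px 120 [ 608.5 -241.3] ang deg -0.5 iou 0.75
top column_stout_mid p0.81 px 372 [622.4 269.1] ang deg 15.3 iou 0.83Traceback (most recent call last):
  File "<stdin>", line 7, in <module>
AttributeError: 'list' object has no attribute 'round'. Did you mean: 'count'?
```

Run:
```python
from plant import manip
import cv2
p=manip.snapshot("side")["color"]; q=manip.snapshot("top")["color"]
k=dict(interpolation=cv2.INTER_CUBIC)
a=cv2.resize(p[178:208,252:292],(400,300),**k); b=cv2.resize(q[158:206,205:269],(400,300),**k)
c=cv2.resize(p[225:260,310:357],(400,300),**k); d=cv2.resize(p[205:240,285:332],(400,300),**k)
cv2.imwrite("pics/g9.png",cv2.vconcat([cv2.hconcat([a,b]),cv2.hconcat([c,d])])[:,:,::-1])
```

```text
(no output)
```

View pics/g9.png

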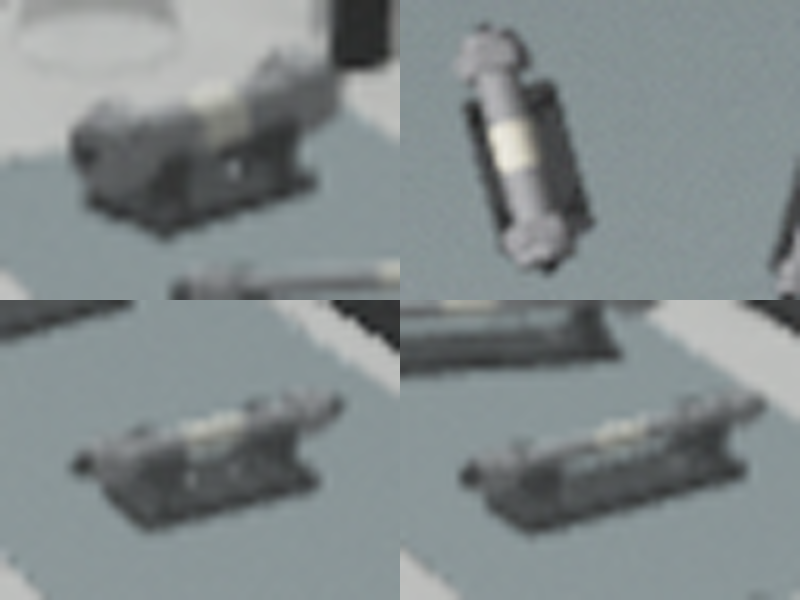

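The stout, short and medium columns all lie level in their notches, with their fittings just outside the posts. Handing in.

```bash
python3 -c "
from plant import manip
print(manip.finish_job())"
```

```text
the job is handed in; nothing more can be done
None
```

All four columns are lying in their matching rests and look level in the final pictures. The beaker and wash bottle look undisturbed, and I handed the job in at about 34 s; no verdict came back.

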